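# Set up the lead-forming jig

## Robot

A 7-joint arm with a two-finger parallel gripper is mounted at the origin on a cart in front of the work surface, level with it; the furniture and walls round the work are solid. World frame = base frame: x ahead of the robot, y to its left, z up, the work surface at z = 0. Lengths are in m, angles in rad, forces in N, time in s.
With the tool pointing down it reaches from about 0.35 to 0.9 m from the base axis. Payload 8.1 kg.
Tool frame: the origin (TCP) lies at the very end of the fingers, on their centre line; the grasp point (between the pads) lies 19 mm behind it; z points along the fingers, y is the line along which they close (so a half turn about z gives the same grasp; the last joint's range is limited). The gripper opens to 92 mm and grips with 3 to 60 N. Pads are 19 mm wide; open, the fingers measure 130 mm over their backs; the gripper's body (75 mm by 190 mm) begins 47 mm behind the grasp point.
Start: joints at [1.143, 0.434, 0.025, 1.573, -0.012, 1.134, -0.075], TCP at [0.199, -0.592, 0.194] pointing down, gripper open.
Joint ranges: [-2.62, 2.62], [-0.44, 2.09], [-1.27, 1.32], [0.08, 2.57], [-1.32, 4.46], [0.12, 2], [-2.74, 2.74]. Speed limits (rad/s): [2.22, 2.22, 3.01, 3.01, 3.14, 3.14, 3.14].

## Interface

Orientations are given as a 3x3 rotation matrix whose columns are the frame's x, y, z axes.
In Python, from station import robot, grab_frame, calibration, workorder gives the robot as it stands. The module is installed in compiled form; this text tells all that it offers.
- The arm moves only by the shell command python3 -m jog 'ROWS' [FORCE]. ROWS is JSON, one flat list of numbers, 7 for each row, row after row: the turn, a rotation vector about the tool's x, y, z in degrees, then the shift along the tool's x, y, z in m, then the finger opening in m, from 0 to 0.0918. A call has 1 to 10 rows; each row shifts and turns the commanded pose from where the row before left it, along the tool's axes as they then stand; what a row does not reach is not made up. A row lasts 1/12 s, in which the tool goes at most 41.7 mm and 7.16 degrees, less where a joint would pass 70% of its speed; a pose out of reach is approached as far as the arm can. A call with a gripper value outside its range is refused whole. The fingers move at their own pace and stop on an object; FORCE is the grip in N (left out, the last holds). Time passes only in rows, so rows that do not move let the fingers close. It gives the time, the measured TCP pose, the force, the opening and the grip force at its end, in the units of the state.
- robot.state(): the state, without advancing time (a new reading comes with each control period).
- grab_frame(name): name is "side" or "top" or "wrist"; returns the picture (384x512x3 uint8, blue, green, red); there is no depth.
- calibration(name): a dict with "intrinsics" (3x3 intrinsics, pixels), "R" (3x3) and "t" (3): a world point X has camera coordinates R X + t. Camera axes: x right, y down, z forward; pixel columns grow to the right and rows downward; lengths in m; the calibration is good to about 2 mm. A picture is of the moment at which its call begins: read the wrist's pose just before it. calibration takes no time and is no camera call; for the wrist camera it gives the pose at the moment of the call.
- workorder.hand_in(): hands the job in; it is judged then, once.
The state is a dict: "time_s": time; "qpos": joint angles; "dq": joint speeds; "joint_torque": joint torques, N m; "ee_pos": TCP position; "tcp_rot": TCP orientation; "contact_force": force on the tool from outside, world axes, zero at the start; "torque": the same for the moment, N m; "grip_width": finger opening in m; "grasp_force": force on a finger pad.
Only numpy, scipy, OpenCV 4.12 (cv2) and the standard library are available. Lean on these libraries where they do the work, as an engineer would, in place of code of your own. Each camera call takes 0.05 s, during which the arm holds its last target. There are 200 camera calls.

## Task

Set up the lead-forming jig: turn the chuck's knurled sleeve clockwise until its jaws grip the brass pin firmly, then draw the spring-loaded stop leg out until the stop's face stands over the red mark. Holding it there, swing the red cam lever fully closed against the leg with the same hand, and finish still holding the leg at the mark in a firm grip with the lever shut: do not let go. Leave the tools and parts around the jig where they are.

Things in the scene. Friction and masses are not known exactly. Their poses are not given: they have to be found in the camera images.
- forming_jig: Fixed lead-forming jig: grey base plate 250 (y) x 116 (x) mm, top at z = 10. Origin: centre of its underside; z up, y along the stop leg towards the chuck, -x towards the operator. Blue guide block, 60 (y) x 52 (x), top z = 48, its end face at y = -40: the leg slides out of it along x = 0. The chuck stands at x = 0, y = 85.
- chuck_sleeve (a joint): Turn of the chuck's knurled steel sleeve about its upright axis, rad, growing clockwise seen from above, 0 to 1.3; starts at 0 to 0.3. It closes three coupled jaws (2.5 mm per rad), which meet the pin at about 1.0; tight above 1.12, stops firmly at 1.3. Friction about 0.15 N m; springs back up to 0.06 when released.
- chuck_axis (a point): On the chuck's axis at the top of its sleeve, z = 38 mm above the bench. The sleeve is a cylinder of 34 mm diameter from z = 14 to 33, tapering to 24 mm at z = 38; the jaws stand up to z = 45 and the pin to z = 58.
- forming_pin: Loose brass forming pin, 6 mm diameter, 45 mm long, standing upright between the open jaws; origin at the centre of its foot, on the chuck's axis, 13 mm above the bench.
- stop_leg (a joint): How far the steel stop leg is drawn out of the guide block, in m, along the jig's +y: 0 drawn in (start), 0.030 with the stop's face over the red mark, 0.045 at the end of its travel. A spring pulls it back in with 4 N at 0 and 6.4 N at the mark, unless it is held or locked.
- stop_face (a point): Centre line of the leg, on the stop plate's face towards the pin, z = 40 mm. Leg: bar 16 mm wide (x -8 to 8), z = 26 to 40. Stop: dark upright plate 8 mm thick, z = 12 to 56, x = -8 to +44 (sticks out away from the operator). The gap between guide block and plate is 40 mm with the leg in, 70 mm at the mark: fingers straddling the bar there can push the plate along.
- mark (a point): Red line across the base plate along the jig's x, 40 mm on the operator's side of the leg's centre line, z = 10 mm; the stop's face belongs straight over this line.
- cam_lever (a joint): Angle of the red-handled cam lever, rad: 0 closed, alongside the leg on the operator's side; up to 0.5 open, its end swung from the leg towards the operator. Starts at 0.3 to 0.42. It turns about an upright pin in the guide block (jig x = -14, y = -55 mm). Friction about 0.06 N m, more near the end, where its cam bears on the leg and locks it.
- lever_tip (a point): Outer end of the cam lever, 81 mm from its pin; z = 33.5 mm. Its red handle, 10 mm thick, is the last 46 mm and reaches from z = 24 to 43. Closed, the handle's outer face lies at x = -19 mm of the jig, so leg and lever together measure 27 mm across.
- caliper: Bystander, leave it alone: digital caliper lying left of the jig, 72 x 212 x 17 mm. Origin at the centre of its underside.
- needle_pliers: Bystander, leave it alone: needle-nose pliers with blue handles lying to the right, 173 x 53 x 13 mm. Origin at the centre of its underside.
- side_cutters: Bystander, leave it alone: side cutters with red handles lying to the right, 138 x 53 x 13 mm. Origin at the centre of its underside.
- marker_red: Bystander, leave it alone: white marker pen with red cap lying to the left, 132 x 17 x 18 mm. Origin at the centre of its underside.
- heatsink: Bystander, leave it alone: aluminium finned heat sink to the right at the back, 50 x 42 x 23 mm. Origin at the centre of its underside.
- cap_lying: Bystander, leave it alone: dark capacitor lying to the right at the back, 70 x 25 x 25 mm. Origin at the centre of its underside.
- relay_orange: Bystander, leave it alone: orange relay standing behind the jig, 28 x 30 x 36 mm. Origin at the centre of its underside.

How it is judged:
By the outcome, as a careful person would: the job done as asked, in the order asked, and still so for the second after the job is handed in, while the arm keeps its last pose, push and grip.
It also fails if it takes over 45 s, if anything falls off the work surface, if the arm or the gripper's body presses on something with over 40 N, if the wrist force passes 120 N, or if a joint passes its speed limit or range.

## Working session

There is one attempt and no reset: what is moved stays moved. The work goes in short steps, Python scripts to look and compute and a shell command to move; the robot and the scene stay as the last step left them, time stands still between calls to the robot, and variables do not carry over. Pictures are saved under pics/ and viewed, at most 10 in all, crops included, and the job is handed in when it is done.

```bash
mkdir -p pics; python3 - <<'E'
from station import *
import cv2,numpy as np
s=robot.state();print(s['time_s'],s['ee_pos'],np.round(s['tcp_rot'],3).tolist(),s['grip_width'])
for n in('top','side'):
    f=grab_frame(n);cv2.imwrite(f'pics/{n}0.png',cv2.resize(f,(800,600),interpolation=cv2.INTER_CUBIC))
    c=calibration(n);print(n,np.round(c['intrinsics'],1).tolist(),np.round(-np.array(c['R']).T@c['t'],3))
E
```

```text
0.0 [ 0.19918711 -0.5918082   0.19313614] [[0.948, 0.319, -0.001], [0.319, -0.948, 0.001], [-0.0, -0.002, -1.0]] 0.09181853417890282
top [[359.3, 0.0, 254.3], [0.0, 359.3, 193.2], [0.0, 0.0, 1.0]] [ 0.484 -0.025  1.225]
side [[407.1, 0.0, 248.3], [0.0, 407.1, 193.1], [0.0, 0.0, 1.0]] [ 0.379 -0.844  0.745]
```

View pics/top0.png

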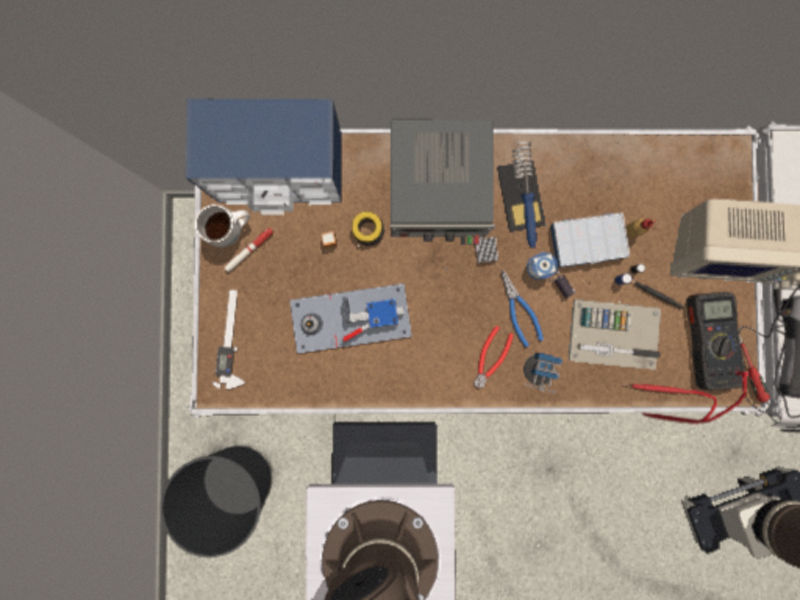

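View pics/side0.png

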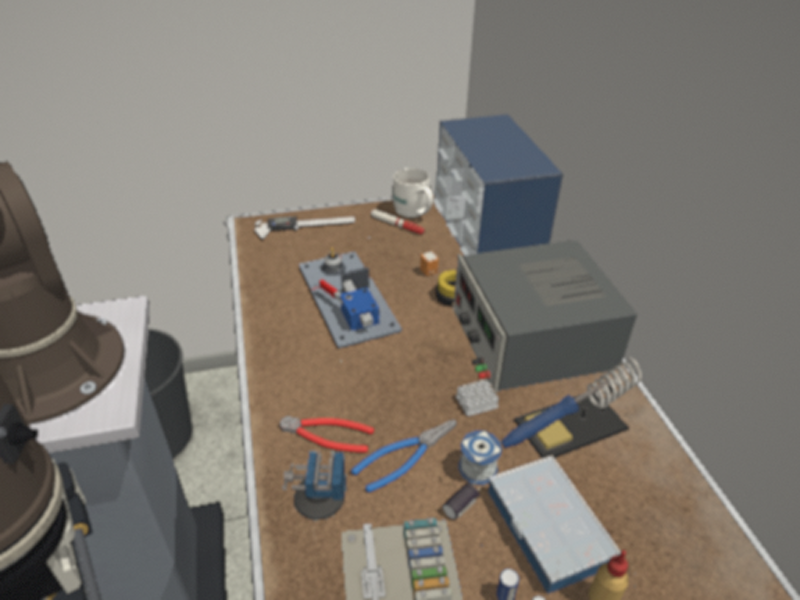

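The top view shows the jig with plate corners at about (291,300), (405,285), (411,340), (297,353), the chuck at (311,324) and the blue guide block at (382,314). The jig's +y therefore runs to image left (world +y). In the side view the lever is open and the bench around the jig is clear.

```bash
cat > h.py <<'E'
from station import *
import cv2,numpy as np
from scipy.spatial.transform import Rotation as Rn
def back(c,px,z):
    R=np.array(c['R']);t=np.array(c['t']);C=-R.T@t
    d=R.T@np.linalg.solve(np.array(c['intrinsics']),[px[0],px[1],1]);return C+d*(z-C[2])/d[2]
def proj(c,X):
    p=np.array(c['intrinsics'])@(np.array(c['R'])@X+np.array(c['t']));return p[:2]/p[2]
E
python3 - <<'E'
from h import *
c=calibration('top');k=.64
for p,z in(((291,300),.01),((405,285),.01),((411,340),.01),((297,353),.01),((311,324),.045),((382,314),.048)):
    print(np.round(back(c,(p[0]*k,p[1]*k),z),4))
w=calibration('wrist');s=robot.state();R=np.array(s['tcp_rot'])
C=-np.array(w['R']).T@w['t'];print('cam in tool',R.T@(C-s['ee_pos']),'axes in tool',np.round(R.T@np.array(w['R']).T,3).tolist(),w['intrinsics'])
E
```

```text
[0.5485 0.1917 0.01  ]
[ 0.5804 -0.0549  0.01  ]
[ 0.4613 -0.0674  0.01  ]
[0.4343 0.1782 0.01  ]
[0.4962 0.1434 0.045 ]
[ 0.5166 -0.0055  0.048 ]
cam in tool [ 0.08285979  0.00130255 -0.19096737] axes in tool [[0.001, -0.952, -0.305], [1.0, 0.001, -0.0], [0.001, -0.305, 0.952]] [[336.00777337   0.         258.67628142]
 [  0.         336.00777337 186.57669015]
 [  0.           0.           1.        ]]
```

```bash
python3 -m jog '[0,0,0,0.022,-0.0255,-0.007,0.0918, 0,0,0,0.022,-0.0255,-0.007,0.0918, 0,0,0,0.022,-0.0255,-0.007,0.0918, 0,0,0,0.022,-0.0255,-0.007,0.0918, 0,0,0,0.022,-0.0255,-0.007,0.0918, 0,0,0,0.022,-0.0255,-0.007,0.0918, 0,0,0,0.022,-0.0255,-0.007,0.0918, 0,0,0,0.022,-0.0255,-0.007,0.0918, 0,0,0,0.022,-0.0255,-0.007,0.0918, 0,0,0,0.022,-0.0255,-0.007,0.0918]'
python3 -m jog '[0,0,0,0.022,-0.0255,-0.007,0.0918, 0,0,0,0.022,-0.0255,-0.007,0.0918, 0,0,0,0.022,-0.0255,-0.007,0.0918, 0,0,0,0.022,-0.0255,-0.007,0.0918, 0,0,0,0.022,-0.0255,-0.007,0.0918, 0,0,0,0.022,-0.0255,-0.007,0.0918, 0,0,0,0.022,-0.0255,-0.007,0.0918, 0,0,0,0.022,-0.0255,-0.007,0.0918, 0,0,0,0.022,-0.0255,-0.007,0.0918, 0,0,0,0.022,-0.0255,-0.007,0.0918]'
cat > look.py <<'E'
import sys
from h import *
s=robot.state();c=calibration('wrist');f=grab_frame('wrist')
n=sys.argv[1];np.savez(f'pics/{n}.npz',f=f,K=c['intrinsics'],R=c['R'],t=c['t'])
cv2.imwrite(f'pics/{n}.png',cv2.resize(f,(800,600),interpolation=cv2.INTER_CUBIC))
print(s['time_s'],np.round(s['ee_pos'],4),np.round(s['qpos'],3),Rn.from_matrix(s['tcp_rot']).as_matrix()[:,0].round(4))
E
python3 look.py w1
```

```text
time_s: 0.93
ee_pos: [0.3266, -0.2788, 0.2641]
tcp_rot: [[0.948, 0.319, -0.0], [0.319, -0.948, -0.0], [-0.0, -0.0, -1.0]]
contact_force: [1.7, -0.1, 0.3]
grip_width: 0.0917
grasp_force: 0.0
time_s: 1.77
ee_pos: [0.4538, 0.0329, 0.3342]
tcp_rot: [[0.948, 0.319, -0.0], [0.319, -0.948, -0.0], [-0.0, 0.0, -1.0]]
contact_force: [0.8, 0.5, -0.0]
grip_width: 0.0917
grasp_force: 0.0
1.7667 [0.4538 0.0329 0.3342] [ 0.299  0.103 -0.535  1.691  0.054  1.363 -1.49 ] [ 9.478e-01  3.188e-01 -2.000e-04]
```

View pics/w1.png

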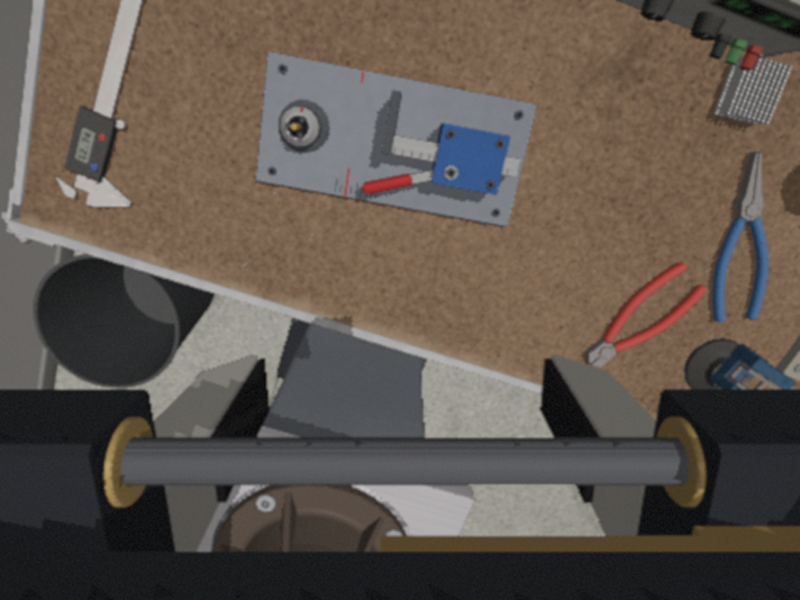

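The wrist view is clear: plate corners at (267,53), (535,103), (505,226), (257,181), pin tip at (296,126), red mark from (362,77) to (347,182), lever tip at (364,189), stop plate near (392,130).

```bash
cat >> h.py <<'E'
def load(n):
    d=np.load(f'pics/{n}.npz');return d['f'],{'intrinsics':d['K'],'R':d['R'],'t':d['t']}
def jig2w(p,X):
    a=p[2];c,s=np.cos(a),np.sin(a);X=np.asarray(X,float)
    return np.array([p[0]+c*X[0]-s*X[1],p[1]+s*X[0]+c*X[1],X[2]])
E
python3 - <<'E'
from h import *
from scipy.optimize import least_squares
f,c=load('w1')
P=[((267,53),(.058,.125,.01)),((535,103),(.058,-.125,.01)),((505,226),(-.058,-.125,.01)),((257,181),(-.058,.125,.01)),((296,126),(0,.085,.058))]
g=lambda p:np.concatenate([proj(c,jig2w(p,X))-np.array(q)*.64 for q,X in P])
r=least_squares(g,[.506,.062,.12]);print(r.x,np.round(g(r.x),1))
p=r.x;np.save('jig.npy',p)
for q,z in(((362,77),.01),((347,182),.01),((364,189),.0335),((398,93),.056),((388,137),.056)):
    w=back(c,np.array(q)*.64,z);d=w[:2]-p[:2];a=p[2]
    print(q,'jig',np.round([d[0]*np.cos(a)+d[1]*np.sin(a),-d[0]*np.sin(a)+d[1]*np.cos(a)],4))
print('chuck',jig2w(p,(0,.085,.038)))
# overlay crop
u,v=150,20
im=cv2.resize(f[20:160,150:360],None,fx=3.8,fy=3.8,interpolation=cv2.INTER_CUBIC)
for X in[(0,.085,.058),(0,.085,.013),(.058,.125,.01),(.058,-.125,.01),(-.058,-.125,.01),(-.058,.125,.01),(-.04,.038,.01),(0,.008,.04),(-.008,.008,.056),(.044,.008,.056),(.026,-.04,.048),(-.026,-.04,.048)]:
    q=(proj(c,jig2w(p,X))-[150,20])*3.8;cv2.circle(im,tuple(int(i) for i in q),3,(0,255,0),1)
cv2.imwrite('pics/o1.png',im)
E
```

```text
[0.51223111 0.06241677 0.14906532] [-0.  -0.7  1.3  0.4  1.7 -0.  -1.   0.  -1.7  0.7]
(362, 77) jig [0.0523 0.0377]
(347, 182) jig [-0.0434  0.0378]
(364, 189) jig [-0.0441  0.0193]
(398, 93) jig [0.0423 0.0022]
(388, 137) jig [0.006  0.0045]
chuck [0.49960743 0.14647415 0.038     ]
```

View pics/o1.png

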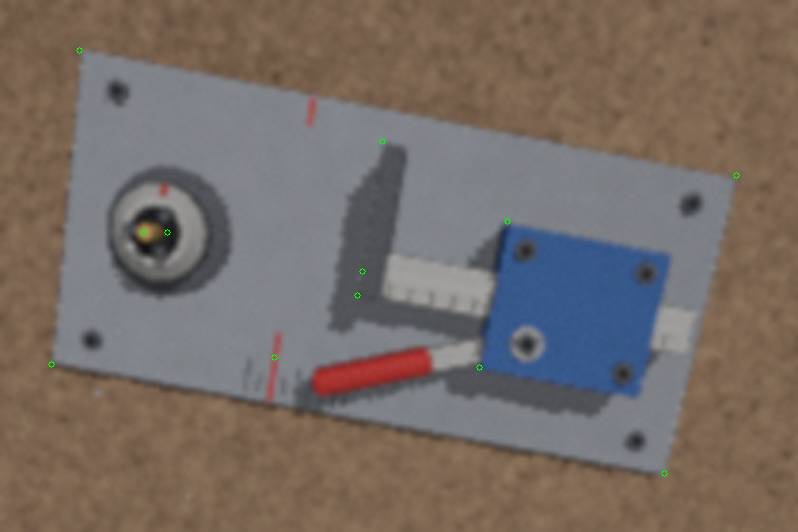

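Overlay matches within about 1 mm. Jig is at (0.512, 0.062), yaw 8.5°; the chuck axis is at (0.4996, 0.1465). I'll go above the chuck and turn counter-clockwise for wrist range.

```bash
python3 -m jog '[0,0,0,0.0199,-0.0233,0,0.0918, 0,0,0,0.0199,-0.0233,0,0.0918, 0,0,0,0.0199,-0.0233,0,0.0918, 0,0,0,0.0199,-0.0233,0,0.0918, 0,0,-7,0,0,0.01,0.0918, 0,0,-7,0,0,0.01,0.0918, 0,0,-7,0,0,0.01,0.0918, 0,0,-7,0,0,0.01,0.0918, 0,0,-7,0,0,0.01,0.0918, 0,0,-7,0,0,0.01,0.0918]'
python3 -m jog '[0,0,-7,0,0,0.01,0.0918, 0,0,-7,0,0,0.01,0.0918, 0,0,-7,0,0,0.01,0.0918, 0,0,-7,0,0,0.01,0.0918, 0,0,-7,0,0,0.01,0.0918, 0,0,-7,0,0,0.01,0.0918, 0,0,-7,0,0,0.01,0.0918, 0,0,-7,0,0,0.01,0.0918, 0,0,-7,0,0,0.01,0.0918, 0,0,-7,0,0,0.01,0.0918]'
python3 -m jog '[0,0,-7,0,0,0.01,0.0918, 0,0,-7,0,0,0.01,0.0918, 0,0,-7,0,0,0.01,0.0918, 0,0,-7,0,0,0.01,0.0918, 0,0,-7,0,0,0.01,0.0918, 0,0,-7,0,0,0.01,0.0918, 0,0,-2,0,0,0,0.0918, 0,0,0,0,0,0,0.0918]'
python3 look.py w2
```

```text
time_s: 2.65
ee_pos: [0.4992, 0.1448, 0.273]
tcp_rot: [[0.485, 0.874, -0.001], [0.874, -0.485, -0.0], [-0.001, -0.0, -1.0]]
contact_force: [0.3, 0.5, 0.3]
grip_width: 0.0918
grasp_force: 0.0
time_s: 3.48
ee_pos: [0.4992, 0.1446, 0.1731]
tcp_rot: [[-0.655, 0.755, -0.001], [0.755, 0.655, -0.0], [0.0, -0.001, -1.0]]
contact_force: [0.3, -1.1, 0.2]
grip_width: 0.0917
grasp_force: 0.0
time_s: 4.15
ee_pos: [0.4988, 0.1444, 0.1128]
tcp_rot: [[-0.996, 0.092, -0.002], [0.092, 0.996, -0.0], [0.002, -0.001, -1.0]]
contact_force: [-0.4, 0.3, -0.4]
grip_width: 0.0917
grasp_force: 0.0
4.15 [0.4988 0.1444 0.1128] [ 0.382  0.6   -1.1    1.868  0.612  1.064  0.513] [-0.9957  0.0924  0.0022]
```

View pics/w2.png

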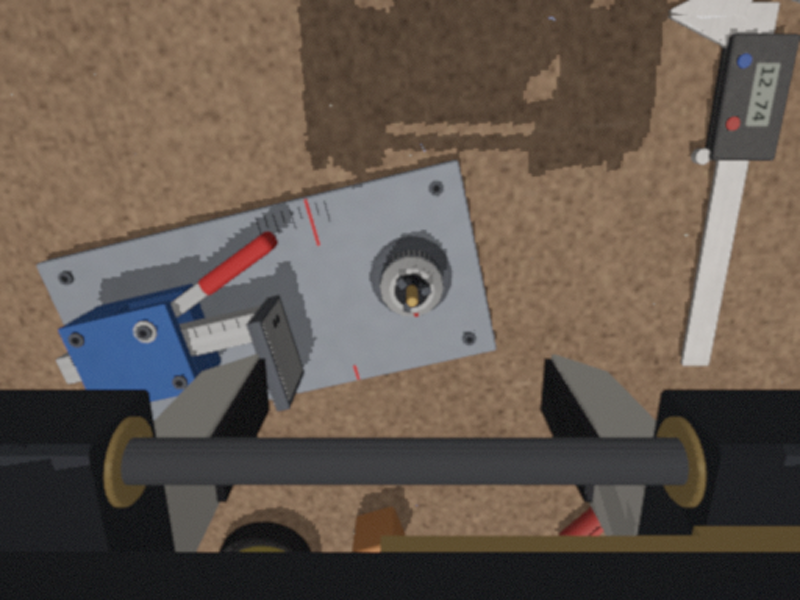

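The jig is seen from the operator's side: corners at (39,263), (459,160), (495,349), pin tip at (411,288), red mark at (306,199)–(319,244); the chuck sits midway between the fingers.

```bash
python3 - <<'E'
from h import *
from scipy.optimize import least_squares
A=(.058,.125,.01);B=(.058,-.125,.01);C=(-.058,-.125,.01);D=(-.058,.125,.01);T=(0,.085,.058)
O={'w1':[((267,53),A),((535,103),B),((505,226),C),((257,181),D),((296,126),T)],'w2':[((39,263),C),((459,160),D),((495,349),A),((411,288),T)]}
def fit(ns):
    g=lambda p:np.concatenate([proj(load(n)[1],jig2w(p,X))-np.array(q)*.64 for n in ns for q,X in O[n]])
    r=least_squares(g,[.512,.062,.149]);return r.x,g(r.x)
for ns in(['w2'],['w1','w2']):
    p,e=fit(ns);print(p,np.round(e,1))
s=robot.state();q=fit(['w2'])[0];np.save('jig.npy',q);t=jig2w(q,(0,.085,.012));print(t,'tool delta',np.array(s['tcp_rot']).T@(t-s['ee_pos']))
E
```

```text
[0.51085576 0.06364063 0.14953685] [-2.9 -0.9 -0.5 -3.4  2.  -1.9  1.3  6.3]
[0.51132751 0.06326456 0.14988598] [-0.8 -0.2  0.5  0.7  1.   0.3 -1.7  0.5 -2.5  1.2 -3.2 -0.3 -0.9 -2.8
  1.6 -1.5  0.9  6.9]
[0.49819244 0.14769205 0.012     ] tool delta [0.00106868 0.00283344 0.10136533]
```

```bash
python3 -m jog '[0,0,0,0.0005,0.0029,0.005,0.06, 0,0,0,0,0,0.005,0.06, 0,0,0,0,0,0.016,0.06, 0,0,0,0,0,0.016,0.06, 0,0,0,0,0,0.016,0.06, 0,0,0,0,0,0.016,0.06, 0,0,0,0,0,0.016,0.06, 0,0,0,0,0,0.01,0.06, 0,0,0,0,0,0,0.06]' 45; python3 -c "
from h import *
s=robot.state();print(s['qpos'],s['grip_width'],s['torque'])"
```

```text
time_s: 4.95
ee_pos: [0.498, 0.1474, 0.012]
tcp_rot: [[-0.996, 0.094, -0.003], [0.094, 0.996, -0.001], [0.002, -0.001, -1.0]]
contact_force: [-0.0, -0.7, -0.2]
grip_width: 0.0599
grasp_force: 0.0
[ 0.28310604  0.71607072 -0.97385314  1.96022072  0.7695638   0.89437401
  0.37500348] 0.05989269971132064 [ 0.11012109 -0.14123729  0.01698674]
```

```bash
python3 -m jog '[0,0,0,0,0,0,0.02, 0,0,0,0,0,0,0.02, 0,0,0,0,0,0,0.02, 0,0,0,0,0,0,0.02, 0,0,0,0,0,0,0.02, 0,0,0,0,0,0,0.02]' 45; python3 -c "
from h import *
s=robot.state();print(s['torque'])"
```

```text
time_s: 5.45
ee_pos: [0.4994, 0.148, 0.0143]
tcp_rot: [[-0.996, 0.094, 0.001], [0.094, 0.996, 0.0], [-0.001, 0.0, -1.0]]
contact_force: [-0.3, -0.0, 1.2]
grip_width: 0.0247
grasp_force: 0.0
[ 0.10684215 -0.17734516  0.00175148]
```

```bash
python3 look.py w3; python3 -c "
from h import *
s=robot.state();print(s['grip_width'],s['grasp_force'],s['contact_force'],s['ee_pos'])
a=cv2.imread('pics/w3.png');cv2.imwrite('pics/w3c.png',a)
"
```

```text
5.45 [0.4994 0.148  0.0143] [ 0.285  0.713 -0.977  1.958  0.769  0.896  0.376] [-9.956e-01  9.420e-02 -7.000e-04]
0.022065063245342142 0.0 [-0.72128465  0.3090852   0.40469898] [0.49936419 0.14800915 0.01416086]
```

View pics/w3.png

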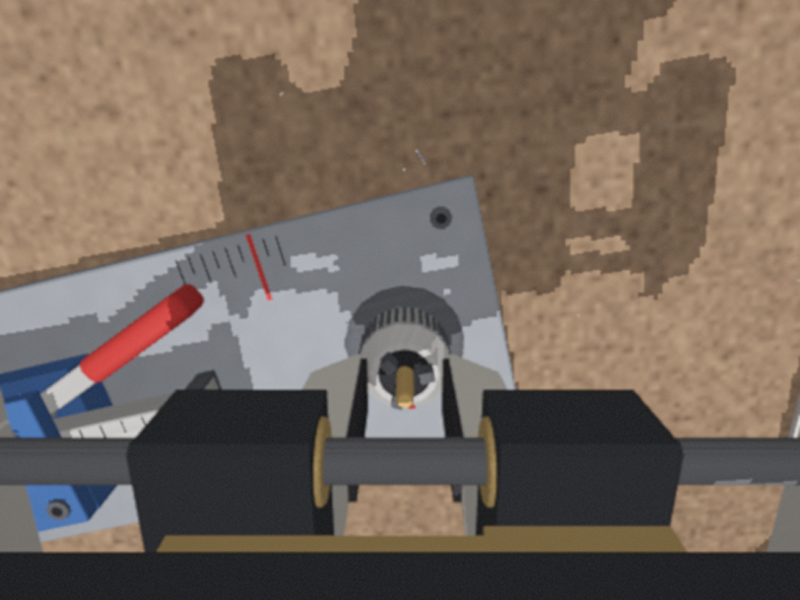

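The chuck sits in front of the fingers (ring centre ~(403,376), pin tip ~(404,403)): the pads closed beyond the sleeve's centre, so I'm off along tool x. Measure.

```bash
python3 -c "
from h import *
f,c=load('w3');p=np.load('jig.npy')
for q,z in(((403,376),.038),((404,403),.058),((268,299),.01),((440,217),.01),((472,178),.01)): print(q,back(c,np.array(q)*.64,z))
for X in((0,.085,.038),(0,.085,.058),(-.04,.038,.01),(-.058,.125,.01)): print(X,jig2w(p,X),proj(c,jig2w(p,X))/.64)
w=calibration('wrist');s=robot.state();R=np.array(s['tcp_rot'])
C=-np.array(w['R']).T@w['t'];print('cam in tool',R.T@(C-s['ee_pos']))
print('tcp,grasp px',proj(w,np.array(s['ee_pos']))/.64,proj(w,np.array(s['ee_pos'])-.019*R[:,2])/.64)
"
```

```text
(403, 376) [0.5013605  0.14625054 0.038     ]
(404, 403) [0.50067675 0.14666151 0.058     ]
(268, 299) [0.47724773 0.09529548 0.01      ]
(440, 217) [0.45133535 0.16483249 0.01      ]
(472, 178) [0.43815653 0.17751117 0.01      ]
(0, 0.085, 0.038) [0.49819244 0.14769205 0.038     ] [406.23830634 367.53725592]
(0, 0.085, 0.058) [0.49819244 0.14769205 0.058     ] [406.52089418 395.75424223]
(-0.04, 0.038, 0.01) [0.46564091 0.09525735 0.01      ] [262.70432084 270.60791971]
(-0.058, 0.125, 0.01) [0.43488051 0.17860481 0.01      ] [474.51900724 168.57114575]
cam in tool [ 0.08288047 -0.00133667 -0.19100739]
tcp,grasp px [407.11920591 343.61612808] [407.43436002 364.71645903]
```

Width 22 mm with zero force means the pads have not touched the 34 mm sleeve, so the fingers seem to be above it. Open and check from the side camera.

```bash
python3 -m jog '[0,0,0,0,0,0,0.06, 0,0,0,0,0,0,0.06, 0,0,0,0,0,0,0.06, 0,0,0,0,0,0,0.06]'; python3 - <<'E'
from h import *
s=robot.state();c=calibration('side');f=grab_frame('side');R=np.array(s['tcp_rot']);E=np.array(s['ee_pos']);p=np.load('jig.npy')
q=proj(c,E).astype(int);u,v=q[0]-60,q[1]-50
im=cv2.resize(f[v:v+80,u:u+120],None,fx=6.5,fy=6.5,interpolation=cv2.INTER_CUBIC)
for X,col in((E,(0,255,0)),(E-.019*R[:,2],(0,255,255)),(E+.03*R[:,1],(0,255,0)),(E-.03*R[:,1],(0,255,0)),(jig2w(p,(0,.085,.038)),(255,0,255))):
    cv2.circle(im,tuple(int(i) for i in (proj(c,X)-[u,v])*6.5),4,col,1)
cv2.imwrite('pics/s2.png',im);print(s['ee_pos'],s['grip_width'])
E
```

```text
time_s: 5.83
ee_pos: [0.4992, 0.148, 0.0139]
tcp_rot: [[-0.996, 0.094, -0.0], [0.094, 0.996, -0.0], [0.0, -0.0, -1.0]]
contact_force: [-0.0, 0.1, 0.1]
grip_width: 0.0443
grasp_force: 0.0
[0.49921825 0.14804764 0.01390088] 0.04430533041095784
```

View pics/s2.png

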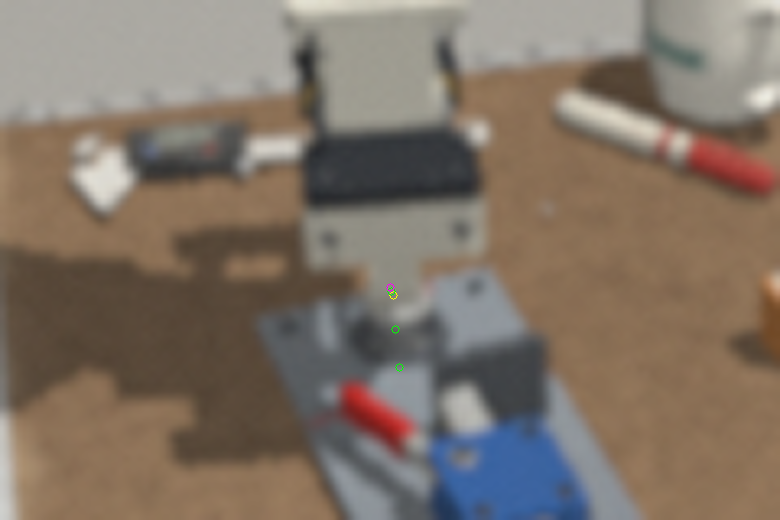

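The side view shows the finger ending around (395,310), about 30 mm above the projected TCP at (399,367), and still above the sleeve. So the real fingertips lie ~33 mm behind the stated TCP (the wrist picture gives the same). I'll descend in small steps watching the force, since the pin top also nears the gripper's crossbar.

```bash
python3 -m jog '[0,0,0,-0.0008,-0.001,0,0.06, 0,0,0,0,0,0.005,0.06, 0,0,0,0,0,0.005,0.06, 0,0,0,0,0,0,0.06]'
python3 -m jog '[0,0,0,0,0,0.003,0.06, 0,0,0,0,0,0.003,0.06, 0,0,0,0,0,0,0.06]'; python3 look.py w4; python3 - <<'E'
from h import *
print(robot.state()['contact_force'])
f,c=load('w4');s=cv2.resize(f,(800,600),interpolation=cv2.INTER_CUBIC)
cv2.imwrite('pics/w4c.png',cv2.resize(s[220:580,180:660],(800,600),interpolation=cv2.INTER_CUBIC))
E
```

```text
time_s: 6.22
ee_pos: [0.4993, 0.1465, 0.0028]
tcp_rot: [[-0.996, 0.094, -0.001], [0.094, 0.996, -0.001], [0.001, -0.001, -1.0]]
contact_force: [1.1, 0.9, 0.2]
grip_width: 0.0595
grasp_force: 0.0
time_s: 6.47
ee_pos: [0.4996, 0.1468, -0.0027]
tcp_rot: [[-0.996, 0.094, -0.001], [0.094, 0.996, -0.0], [0.001, -0.0, -1.0]]
contact_force: [0.0, -0.3, 1.5]
grip_width: 0.0598
grasp_force: 0.0
6.4667 [ 0.4996  0.1468 -0.0027] [ 0.271  0.735 -0.953  1.969  0.798  0.87   0.356] [-9.956e-01  9.400e-02  7.000e-04]
[-0.13881081  0.21792339 -0.2997804 ]
```

View pics/w4c.png

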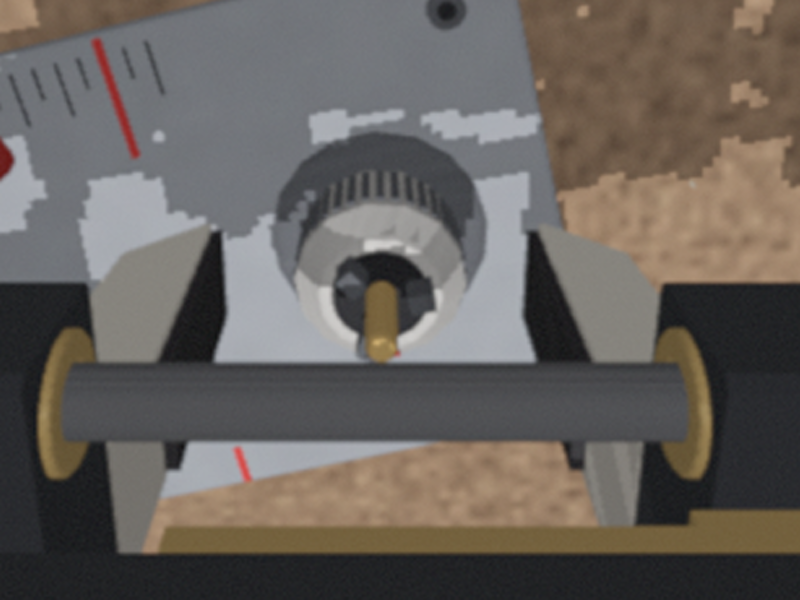

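No contact even with the "TCP" below the plate's top, confirming short fingers. Pin tip at crop (382,348), just in front of the crossbar (365–440), whose underside works out to ~70 mm above the TCP point, so I can go only slightly lower: z ≈ −0.006, fingertips ≈ 0.027.

```bash
python3 -m jog '[0,0,0,0,0,0,0.042, 0,0,0,0,0,0,0.042, 0,0,0,0,0,0.002,0.042, 0,0,0,0,0,0.0015,0.042, 0,0,0,0,0,0,0.042]' 40;  python3 -m jog '[0,0,0,0,0,0,0.02, 0,0,0,0,0,0,0.02, 0,0,0,0,0,0,0.02, 0,0,0,0,0,0,0.02]' 40; python3 -c "
from h import *
s=robot.state();print(s['torque'])"
```

```text
time_s: 6.93
ee_pos: [0.4998, 0.1468, -0.0059]
tcp_rot: [[-0.996, 0.094, -0.0], [0.094, 0.996, -0.0], [0.0, -0.0, -1.0]]
contact_force: [-0.1, 0.1, 0.1]
grip_width: 0.0419
grasp_force: 0.0
time_s: 7.27
ee_pos: [0.5, 0.1479, -0.0055]
tcp_rot: [[-0.996, 0.093, 0.0], [0.093, 0.996, 0.001], [-0.0, 0.001, -1.0]]
contact_force: [-0.1, 5.2, -4.3]
grip_width: 0.0317
grasp_force: 40.0
[ 1.04572703 -0.31538354 -0.00983236]
```

```bash
python3 -m jog '[0,0,0,0,0,0,0.042, 0,0,0,0,0,0,0.042, 0,0,0,0,0.001,0.0015,0.042, 0,0,0,0,0,0.0015,0.042, 0,0,0,0,0,0,0.042]' 40;  python3 -m jog '[0,0,0,0,0,0,0.02, 0,0,0,0,0,0,0.02, 0,0,0,0,0,0,0.02, 0,0,0,0,0,0,0.02]' 40; python3 -c "
from h import *
s=robot.state();print(s['torque'])"
```

```text
time_s: 7.68
ee_pos: [0.4999, 0.1475, -0.0089]
tcp_rot: [[-0.996, 0.094, -0.0], [0.094, 0.996, -0.001], [0.0, -0.001, -1.0]]
contact_force: [0.5, -0.8, -0.6]
grip_width: 0.0424
grasp_force: 0.0
time_s: 8.02
ee_pos: [0.5, 0.148, -0.0086]
tcp_rot: [[-0.996, 0.094, -0.0], [0.094, 0.996, 0.0], [0.0, 0.0, -1.0]]
contact_force: [-0.2, 0.8, -1.3]
grip_width: 0.032
grasp_force: 40.0
[ 0.19040261 -0.15853804  0.0398236 ]
```

```bash
python3 -m jog '[0,0,0,0,0,0,0.02, 0,0,5,0,0,0,0.02, 0,0,5,0,0,0,0.02, 0,0,5,0,0,0,0.02, 0,0,5,0,0,0,0.02, 0,0,5,0,0,0,0.02, 0,0,5,0,0,0,0.02, 0,0,5,0,0,0,0.02, 0,0,5,0,0,0,0.02]' 50; python3 -c "
from h import *
s=robot.state();print(s['torque'],s['qpos'])"
```

```text
time_s: 8.77
ee_pos: [0.5001, 0.1482, -0.0086]
tcp_rot: [[-0.699, 0.715, 0.0], [0.715, 0.699, 0.0], [0.0, 0.0, -1.0]]
contact_force: [1.0, 1.2, -2.0]
grip_width: 0.0318
grasp_force: 50.0
[ 0.25418448 -0.31389156  0.18143804] [ 0.1656843   0.67281476 -0.78269158  1.97923439  0.68114829  0.7721685
 -0.24665201]
```

```bash
for i in 1; do :; done; python3 -m jog '[0,0,4,0,0,0,0.02, 0,0,4,0,0,0,0.02]' 55; python3 -c "
from station import robot;print(robot.state()['torque'][2])"
python3 -m jog '[0,0,4,0,0,0,0.02]'; python3 -c "
from station import robot;print(robot.state()['torque'][2])"
python3 -m jog '[0,0,4,0,0,0,0.02]'; python3 -c "
from station import robot;print(robot.state()['torque'][2])"
```

```text
time_s: 8.93
ee_pos: [0.5001, 0.1482, -0.0086]
tcp_rot: [[-0.594, 0.805, 0.0], [0.805, 0.594, 0.0], [0.0, 0.0, -1.0]]
contact_force: [0.5, 0.7, -3.1]
grip_width: 0.0318
grasp_force: 55.0
0.16286114084584993
time_s: 9.02
ee_pos: [0.5001, 0.1482, -0.0086]
tcp_rot: [[-0.536, 0.844, 0.0], [0.844, 0.536, 0.0], [0.0, 0.0, -1.0]]
contact_force: [0.9, 1.5, -3.0]
grip_width: 0.0318
grasp_force: 55.0
0.16203572496448262
time_s: 9.1
ee_pos: [0.5001, 0.1482, -0.0086]
tcp_rot: [[-0.476, 0.879, 0.0], [0.879, 0.476, 0.0], [0.0, 0.0, -1.0]]
contact_force: [1.5, 0.8, -4.0]
grip_width: 0.0318
grasp_force: 55.0
0.1735240374207632
```

```bash
t(){ python3 -c "
from station import robot;import numpy as np
s=robot.state();r=s['tcp_rot'];print('TZ',s['torque'][2],np.degrees(np.arctan2(r[1][0],r[0][0])))"; }
python3 -m jog '[0,0,3,0,0,0,0.02]' >/dev/null; t; python3 -m jog '[0,0,3,0,0,0,0.02]'>/dev/null; t; python3 -m jog '[0,0,3,0,0,0,0.02]'; t
```

```text
TZ 0.13823287640832718 115.42201173279258
TZ 0.2391453727113283 112.47636980011141
time_s: 9.35
ee_pos: [0.5002, 0.1482, -0.0086]
tcp_rot: [[-0.334, 0.943, 0.0], [0.943, 0.334, 0.0], [0.0, 0.001, -1.0]]
contact_force: [0.1, 0.6, -3.1]
grip_width: 0.0315
grasp_force: 55.0
TZ 0.2405654907984832 109.49103608844278
```

```bash
t(){ python3 -c "
from station import robot;import numpy as np
s=robot.state();r=s['tcp_rot'];print('TZ',s['torque'][2],np.degrees(np.arctan2(r[1][0],r[0][0])),s['grip_width'])"; }
python3 -m jog '[0,0,3,0,0,0,0.02]' 60 >/dev/null; t; python3 -m jog '[0,0,3,0,0,0,0.02]'>/dev/null; t; python3 -m jog '[0,0,2,0,0,0,0.02]'; t;  python3 -m jog '[0,0,2,0,0,0,0.02]'; t
```

```text
TZ 0.2240373251208088 106.49258099293368 0.0316818748381702
TZ 0.38406849404140403 103.50421713806054 0.03159365247546632
time_s: 9.6
ee_pos: [0.5002, 0.1482, -0.0086]
tcp_rot: [[-0.2, 0.98, 0.001], [0.98, 0.2, 0.0], [0.0, 0.001, -1.0]]
contact_force: [1.5, 1.1, -3.3]
grip_width: 0.0314
grasp_force: 60.0
TZ 0.8803364483078334 101.5167992301466 0.031380391894926
time_s: 9.68
ee_pos: [0.5002, 0.1482, -0.0086]
tcp_rot: [[-0.167, 0.986, 0.001], [0.986, 0.167, 0.0], [-0.0, 0.001, -1.0]]
contact_force: [1.4, 0.1, -3.5]
grip_width: 0.0318
grasp_force: 60.0
TZ 1.440409323028177 99.6337144080649 0.03181964866320181
```

Torque climbed steeply to 1.44 N m after 75° of turn: jaws tight, at the stop. Release, lift, and go over the leg gap.

```bash
python3 -m jog '[0,0,0,0,0,0,0.06, 0,0,0,0,0,0,0.06, 0,0,0,0,0,0,0.06, 0,0,0,0,0,-0.02,0.06, 0,0,0,0,0,-0.03,0.0918, 0,0,0,0,0,-0.02,0.0918]' 20
python3 -m jog '[0,0,0,-0.026,-0.0068,0,0.0918, 0,0,0,-0.026,-0.0068,0,0.0918, 0,0,0,-0.026,-0.0067,0,0.0918, 0,0,0,-0.027,-0.0067,0,0.0918, 0,0,0,0,0,0,0.0918]'
python3 look.py w5; python3 - <<'E'
from h import *
s=robot.state();r=np.array(s['tcp_rot']);p=np.array([.5129,.0642,.1497]);print('yaw',np.degrees(np.arctan2(r[1,0],r[0,0])))
a=p[2];d=s['ee_pos'][:2]-p[:2];print('tcp jig',d[0]*np.cos(a)+d[1]*np.sin(a),-d[0]*np.sin(a)+d[1]*np.cos(a),s['ee_pos'][2])
c=load('w5')[1];im=cv2.imread('pics/w5.png')
for X in((0,.085,.058),(.058,.125,.01),(-.058,.125,.01),(-.058,.038,.01),(-.008,.008,.056),(.044,.008,.056),(.044,0,.056)):
    cv2.circle(im,tuple(int(i) for i in proj(c,jig2w(p,X))/.64),4,(0,255,0),1)
cv2.imwrite('pics/w5o.png',im)
E
```

```text
time_s: 10.18
ee_pos: [0.4999, 0.1483, 0.0629]
tcp_rot: [[-0.168, 0.986, -0.0], [0.986, 0.168, 0.0], [0.0, -0.0, -1.0]]
contact_force: [0.2, 0.4, -1.0]
grip_width: 0.0672
grasp_force: 0.0
time_s: 10.6
ee_pos: [0.4899, 0.0333, 0.0607]
tcp_rot: [[-0.161, 0.987, -0.002], [0.987, 0.161, -0.004], [-0.004, -0.003, -1.0]]
contact_force: [-0.1, -1.1, 0.1]
grip_width: 0.0914
grasp_force: 0.0
10.6 [0.4899 0.0333 0.0607] [ 0.361  0.489 -0.716  2.001  0.443  0.813 -0.449] [-0.1613  0.9869 -0.0036]
yaw 99.34729856483462
tcp jig -0.026404532280280543 -0.024231333640357594 0.06109299972767195
```

View pics/w5o.png

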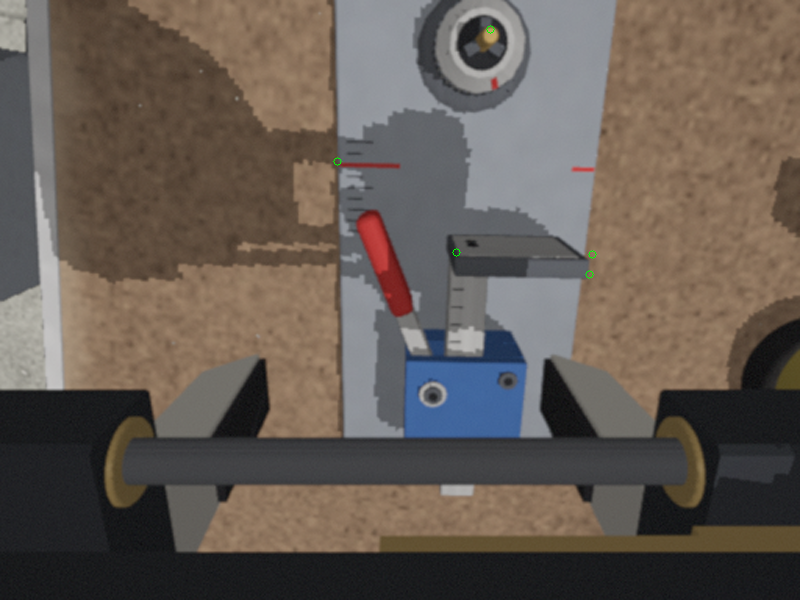

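The overlay fits the mark (337–400,165), stop plate (450–590, 237–275) and pin; the sleeve's red tick now points along −y, i.e. ~74° (1.29 rad) turned, with jaws on the pin. The lever is open at (370,215)–(405,315). I'll trim yaw, settle and descend.

```bash
cat > j.py <<'E'
from h import *
s=robot.state();r=np.array(s['tcp_rot']);p=np.array([.5129,.0642,.1497]);a=p[2];d=np.array(s['ee_pos'][:2])-p[:2]
print('t',round(s['time_s'],2),'yaw',np.degrees(np.arctan2(r[1,0],r[0,0])).round(2),'jig mm',(1e3*np.array([d[0]*np.cos(a)+d[1]*np.sin(a),-d[0]*np.sin(a)+d[1]*np.cos(a),s['ee_pos'][2]])).round(1),'w',round(s['grip_width'],4),'g',round(s['grasp_force'],1),'Fjig',np.round([s['contact_force'][0]*np.cos(a)+s['contact_force'][1]*np.sin(a),-s['contact_force'][0]*np.sin(a)+s['contact_force'][1]*np.cos(a),s['contact_force'][2]],1))
E
python3 -m jog '[0,0,0.8,0,0,0.01,0.0918, 0,0,0,0,0,0,0.0918, 0,0,0,0,0,0,0.0918]' >/dev/null; python3 j.py
```

```text
t 10.9 yaw 98.9 jig mm [-25.7 -19.9  51.3] w 0.0917 g 0.0 Fjig [ 0.2 -0.1 -0.3]
```

```bash
python3 -m jog '[0,0,0.3,0,-0.001,0.012,0.0918, 0,0,0,0,0,0.012,0.0918, 0,0,0,0,0,0.012,0.0918, 0,0,0,0,0,0.01,0.0918, 0,0,0,0,0,0.005,0.0918, 0,0,0,0,0,0,0.0918]' >/dev/null; python3 j.py;  python3 -m jog '[0,0,0,0,0,0.003,0.0918, 0,0,0,0,0,0.001,0.0918, 0,0,0,0,0,0,0.0918]' >/dev/null; python3 j.py
```

```text
t 11.4 yaw 98.55 jig mm [-27.3 -20.5  -0.9] w 0.0917 g 0.0 Fjig [ 0.4 -1.4 -0. ]
t 11.65 yaw 98.51 jig mm [-26.2 -20.7  -3.5] w 0.0916 g 0.0 Fjig [ 0.6 -0.6 -0.2]
```

```bash
python3 -m jog '[0,0,0,0.006,0,0,0.0918, 0,0,0,0.005,0,0,0.0918, 0,0,0,0,0,0,0.0918]' >/dev/null; python3 j.py;  python3 -m jog '[0,0,0,0.004,0,0,0.0918, 0,0,0,0.003,0,0,0.0918, 0,0,0,0,0,0,0.0918]' >/dev/null; python3 j.py; python3 -m jog '[0,0,0,0.006,0,0,0.0918, 0,0,0,0.006,0,0,0.0918,0,0,0,0.005,0,0,0.0918, 0,0,0,0,0,0,0.0918]' >/dev/null; python3 j.py
```

```text
t 11.9 yaw 98.52 jig mm [-26.1  -9.1  -3.3] w 0.0922 g 1.8 Fjig [-0.1 -2.6  0.6]
t 12.15 yaw 98.48 jig mm [-26.1  -3.1  -3.3] w 0.0921 g 2.1 Fjig [ 0.8 -3.7  1.3]
t 12.48 yaw 98.48 jig mm [-26.   14.   -3.4] w 0.0915 g 2.7 Fjig [ 0.9 -6.2  1. ]
```

```bash
python3 -m jog '[0,0,0,0.0035,0,0,0.0918, 0,0,0,0.003,0,0,0.0918, 0,0,0,0,0,0,0.0918]' >/dev/null; python3 j.py; python3 look.py w6; cat > prof.py <<'E'
import sys
from h import *
f,c=load(sys.argv[1]);p=np.array([.5129,.0642,.1497])
def P(x,z,ys):
    o=[]
    for y in ys:
        v=np.mean([cv2.getRectSubPix(f,(1,1),tuple(map(float,proj(c,jig2w(p,(xx,y,z))))))[0,0].astype(float) for xx in np.linspace(x-.004,x+.004,7)],0);o.append(v)
    return np.array(o).astype(int)
ys=np.arange(.022,.054,.001)
a=P(.025,.056,ys);b=P(-.05,.01,ys);k=P(.05,.01,ys)
for y,u,v,w in zip(ys,a,b,k):print(int(round(y*1e3)),u.mean().astype(int),'mark r-g',v[2]-v[1],w[2]-w[1])
E
python3 prof.py w6
```

```text
t 12.73 yaw 98.44 jig mm [-26.   19.9  -3.4] w 0.0918 g 3.0 Fjig [ 1.2 -6.   1.6]
12.7333 [ 0.4842  0.08   -0.0034] [ 0.197  0.578 -0.633  2.058  0.546  0.675 -0.65 ] [-0.1468  0.9892 -0.0013]
22 57 mark r-g -3 1
23 63 mark r-g -3 0
24 69 mark r-g -2 0
25 74 mark r-g -3 0
26 83 mark r-g -3 0
27 88 mark r-g -2 -1
28 95 mark r-g -1 -1
29 100 mark r-g -2 -2
30 78 mark r-g -2 -2
31 60 mark r-g -3 -2
32 61 mark r-g -2 -2
33 61 mark r-g -3 -3
34 62 mark r-g -5 0
35 62 mark r-g 8 51
36 62 mark r-g 84 104
37 60 mark r-g 103 50
38 66 mark r-g 19 -6
39 96 mark r-g -5 -4
40 93 mark r-g -3 -4
41 92 mark r-g -4 -3
42 91 mark r-g -3 -3
43 93 mark r-g -4 -3
44 93 mark r-g -3 -3
45 94 mark r-g -3 -4
46 93 mark r-g -3 -4
47 94 mark r-g -3 -4
48 90 mark r-g -3 -4
49 85 mark r-g -3 -4
50 84 mark r-g -3 -3
51 93 mark r-g -3 -4
52 98 mark r-g -3 -4
53 100 mark r-g -4 -4
```

```bash
cat >> h.py <<'E'
def edges(n,p=(.5129,.0642,.1497)):
    f,c=load(n);f=f.astype(np.float32)
    def P(x,z,ys): return np.array([np.mean([cv2.getRectSubPix(f,(1,1),tuple(map(float,proj(c,jig2w(p,(xx,y,z))))))[0,0] for xx in np.linspace(x-.004,x+.004,7)],0) for y in ys])
    ys=np.arange(-.012,.056,.0005);o={}
    for x in(-.05,.05):
        v=P(x,.01,ys);r=np.clip(v[:,2]-v[:,1]-15,0,None);r[(ys<.03)|(ys>.044)]=0;o['mark%+.2f'%x]=1e3*(r*ys).sum()/max(r.sum(),1)
    for x in(.015,.03):
        v=P(x,.056,ys).mean(1);g=np.convolve(v,[1,1,0,-1,-1],'same')
        o['grad%+.3f'%x]=[(round(1e3*ys[i],1),int(g[i])) for i in np.argsort(-abs(g)) if abs(g[i])>=max(abs(g[max(0,i-4):i+5])) and abs(g[i])>20][:6]
    return o
E
python3 -c "
from h import *
for n in('w5','w6'):print(n,edges(n))"
```

```text
w5 {'mark-0.05': np.float64(36.74515669933775), 'mark+0.05': np.float64(36.14178024339492), 'grad+0.015': [(np.float64(55.5), -303), (np.float64(-12.0), 301), (np.float64(-1.5), -144), (np.float64(24.0), 55), (np.float64(7.0), 48), (np.float64(15.5), 30)], 'grad+0.030': [(np.float64(55.5), -302), (np.float64(-12.0), 297), (np.float64(-1.5), -92), (np.float64(15.0), 69), (np.float64(5.5), -35)]}
w6 {'mark-0.05': np.float64(36.59890251204152), 'mark+0.05': np.float64(35.9901039671104), 'grad+0.015': [(np.float64(-12.0), 226), (np.float64(55.5), -207), (np.float64(-1.0), -139), (np.float64(15.5), 98), (np.float64(38.5), 70), (np.float64(-5.0), 29)], 'grad+0.030': [(np.float64(55.5), -315), (np.float64(-12.0), 269), (np.float64(30.0), -95), (np.float64(38.0), 76), (np.float64(-7.0), -55), (np.float64(16.0), 34)]}
```

The plate's edges and mark, measured numerically in both pictures, put the face ~1.6 mm past the mark. Back off 1.6 mm, re-check, then bring the +x finger near the leg.

```bash
python3 -m jog '[0,0,-0.2,-0.0017,-0.0045,0,0.0918, 0,0,0,0,-0.0045,0,0.0918, 0,0,0,0,0,0,0.0918]' >/dev/null; python3 j.py; python3 look.py w7; python3 -c "
from h import *
print(edges('w7'))"
```

```text
t 13.03 yaw 98.61 jig mm [-34.9  17.7  -3.3] w 0.0917 g 2.9 Fjig [ 1.6 -5.8  1.9]
13.0333 [ 0.4758  0.0765 -0.0033] [ 0.204  0.567 -0.635  2.08   0.548  0.662 -0.65 ] [-0.1498  0.9887 -0.0013]
{'mark-0.05': np.float64(36.62375144558531), 'mark+0.05': np.float64(36.07961024319305), 'grad+0.015': [(np.float64(-12.0), 274), (np.float64(55.5), -227), (np.float64(-3.0), -76), (np.float64(36.5), 69), (np.float64(51.5), 61), (np.float64(28.0), -54)], 'grad+0.030': [(np.float64(55.5), -303), (np.float64(-12.0), 198), (np.float64(28.0), -127), (np.float64(13.5), 111), (np.float64(36.0), 73), (np.float64(-3.0), -58)]}
```

Face at 36.25 vs mark 36.35 mm in the same frame: on the mark. Now sweep the lever shut.

```bash
python3 -m jog '[0,0,0,0.0002,0.0025,0,0.0868, 0,0,0,0,0.0025,0,0.0818, 0,0,0,0,0.0025,0,0.0768, 0,0,0,0,0.0025,0,0.0718, 0,0,0,0,0.0025,0,0.0668, 0,0,0,0,0.0025,0,0.0618, 0,0,0,0,0,0,0.0618]' 30 >/dev/null; python3 j.py; python3 -m jog '[0,0,0,0,0.0025,0,0.0568, 0,0,0,0,0.0025,0,0.0518, 0,0,0,0,0.0025,0,0.0468, 0,0,0,0,0.0025,0,0.0418, 0,0,0,0,0.0025,0,0.0368, 0,0,0,0,0,0,0.0368]' 30 >/dev/null; python3 j.py
```

```text
t 13.67 yaw 98.62 jig mm [-19.9  17.7  -3.6] w 0.0626 g 3.1 Fjig [ 3.8 -6.2 -3. ]
t 14.17 yaw 98.63 jig mm [-7.4 17.9 -3.6] w 0.0377 g 4.2 Fjig [ 4.5 -6.9 -2.2]
```

```bash
python3 -m jog '[0,0,0,0,0.001,0,0.032, 0,0,0,0,0.001,0,0.028, 0,0,0,0,0,0,0.024, 0,0,0,0,0,0,0.02, 0,0,0,0,0,0,0.015, 0,0,0,0,0,0,0.015]' 50 >/dev/null; python3 j.py; python3 -m jog '[0,0,0,0,0,0,0.01, 0,0,0,0,0,0,0.01, 0,0,0,0,0,0,0.01, 0,0,0,0,0,0,0.01]' 55 >/dev/null; python3 j.py; python3 look.py w8; python3 -c "
from h import *
print(edges('w8'))"
```

```text
t 14.67 yaw 98.54 jig mm [-4.9 17.4 -3.6] w 0.0248 g 51.5 Fjig [ 4.3 -7.  -2.9]
t 15.0 yaw 98.53 jig mm [-4.9 17.4 -3.6] w 0.0242 g 56.5 Fjig [ 4.  -7.6 -2.8]
15.0 [ 0.5055  0.0807 -0.0036] [ 0.196  0.602 -0.63   2.008  0.545  0.702 -0.63 ] [-0.1483  0.9889 -0.0015]
{'mark-0.05': np.float64(36.5830112888918), 'mark+0.05': np.float64(36.017829416681465), 'grad+0.015': [(np.float64(55.5), -234), (np.float64(-12.0), 156), (np.float64(36.0), 77), (np.float64(27.5), -68), (np.float64(51.0), 68), (np.float64(13.5), 52)], 'grad+0.030': [(np.float64(55.5), -247), (np.float64(-12.0), 86), (np.float64(28.5), 85), (np.float64(35.5), 61), (np.float64(51.0), 48), (np.float64(-2.0), 37)]}
```

View pics/w8.png

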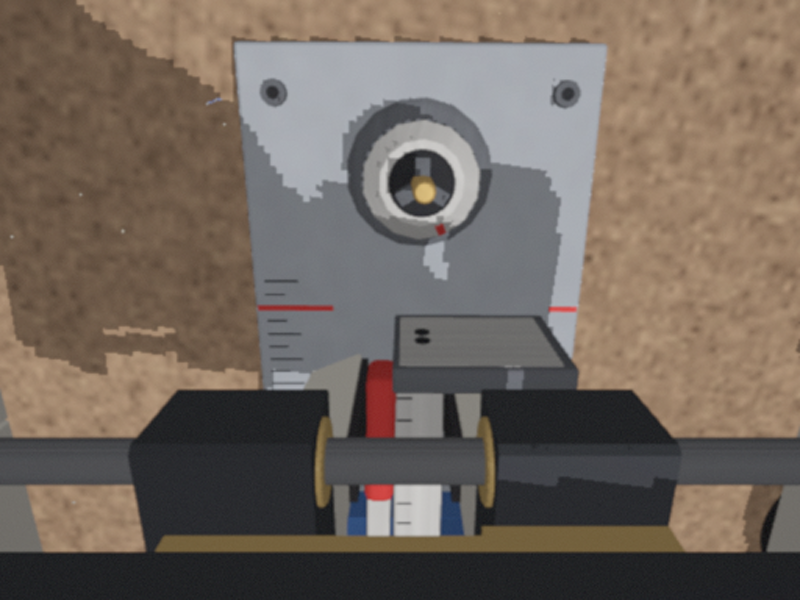

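The lever lies shut alongside the leg at (380,360–500), both between the pads; the face's bottom edge is at row ~316 and the mark at ~309, so I measure that low edge, which is nearly free of parallax.

```bash
python3 - <<'E'
from h import *
p=(.5129,.0642,.1497-.006)
for n in('w5','w6','w7','w8'):
    f,c=load(n);f=f.astype(np.float32)
    P=lambda x,z,ys:np.array([np.mean([cv2.getRectSubPix(f,(1,1),tuple(map(float,proj(c,jig2w(p,(xx,y,z))))))[0,0] for xx in np.linspace(x-.004,x+.004,9)],0) for y in ys])
    yc=.008 if n=='w5' else .037
    ys=np.arange(yc-.007,yc+.0075,.0005)
    for x,z in((.006,.012),(.02,.012),(.03,.012),(.02,.056)):
        v=P(x,z,ys);g=np.gradient(v.mean(1));i=np.argsort(-abs(g))[:3];print(n,x,z,'edges',[(round(1e3*ys[k],1),round(float(g[k]))) for k in sorted(i)],end=' ')
    m=np.arange(.03,.044,.00025)
    for x in(-.05,.05):
        v=P(x,.01,m);r=np.clip(v[:,2]-v[:,1]-15,0,None);print('mark',round(1e3*(r*m).sum()/r.sum(),2),end=' ')
    print()
E
```

```text
w5 0.006 0.012 edges [(np.float64(3.5), 8), (np.float64(4.0), 6), (np.float64(6.5), 8)] w5 0.02 0.012 edges [(np.float64(5.0), -3), (np.float64(6.5), 6), (np.float64(7.0), 6)] w5 0.03 0.012 edges [(np.float64(6.5), 7), (np.float64(14.0), 6), (np.float64(14.5), 7)] w5 0.02 0.056 edges [(np.float64(6.5), 8), (np.float64(7.0), 8), (np.float64(14.5), -3)] mark 36.44 mark 36.47 
w6 0.006 0.012 edges [(np.float64(31.5), 13), (np.float64(37.0), 13), (np.float64(37.5), 14)] w6 0.02 0.012 edges [(np.float64(36.0), -13), (np.float64(37.0), 12), (np.float64(37.5), 15)] w6 0.03 0.012 edges [(np.float64(36.0), -14), (np.float64(37.0), 13), (np.float64(37.5), 16)] w6 0.02 0.056 edges [(np.float64(38.0), 14), (np.float64(38.5), 18), (np.float64(39.0), 5)] mark 36.31 mark 36.29 
w7 0.006 0.012 edges [(np.float64(34.0), -11), (np.float64(35.0), 13), (np.float64(35.5), 16)] w7 0.02 0.012 edges [(np.float64(34.0), -12), (np.float64(35.0), 12), (np.float64(35.5), 15)] w7 0.03 0.012 edges [(np.float64(34.0), -13), (np.float64(35.0), 12), (np.float64(35.5), 15)] w7 0.02 0.056 edges [(np.float64(36.0), 13), (np.float64(36.5), 16), (np.float64(37.0), 6)] mark 36.33 mark 36.4 
w8 0.006 0.012 edges [(np.float64(33.5), -13), (np.float64(34.5), 11), (np.float64(35.0), 15)] w8 0.02 0.012 edges [(np.float64(33.5), -13), (np.float64(34.5), 12), (np.float64(35.0), 16)] w8 0.03 0.012 edges [(np.float64(33.5), -11), (np.float64(34.5), 12), (np.float64(35.0), 15)] w8 0.02 0.056 edges [(np.float64(35.5), 14), (np.float64(36.0), 17), (np.float64(36.5), 6)] mark 36.3 mark 36.31
```

```bash
python3 - <<'E'
from h import *
p=np.array((.5129,.0642,.1497-.006));a=p[2]
def J(c,q,z):
    w=back(c,np.array(q)*.64,z);d=w[:2]-p[:2];return (1e3*np.array([d[0]*np.cos(a)+d[1]*np.sin(a),-d[0]*np.sin(a)+d[1]*np.cos(a)])).round(1)
f,c=load('w8')
# subpixel brass top: bright yellow blob
h=cv2.cvtColor(f,cv2.COLOR_BGR2HSV);m=((h[...,0]>12)&(h[...,0]<28)&(h[...,1]>90)&(h[...,2]>110)).astype(np.uint8);m[:100]=0;m[140:]=0;m[:,:255]=0;m[:,290:]=0
ys,xs=np.nonzero(m);print('blob',xs.size,xs.min()/.64,xs.max()/.64,ys.min()/.64,ys.max()/.64)
print('pin top',J(c,(424,191),.058),'edge125',J(c,(420,42),.01),'mark',J(c,(295,308),.01))
print('bolts?',J(c,(273,92),.01),J(c,(567,93),.01),'sleeve ring',J(c,(422,181),.038))
for q in((400,316),(470,316)):print('low',J(c,q,.012))
E
```

```text
blob 205 412.5 434.375 176.5625 201.5625
pin top [-0.6 83.6] edge125 [ -0.7 123.1] mark [-44.2  36. ]
bolts? [-46.9 108.4] [ 46.  108.7] sleeve ring [-0.4 84. ]
low [-6.5 33.9]
low [18.4 34. ]
```

All scale features agree: the leg stands at about 28.9 mm, ~1 mm short. Nudge it forward with a lighter grip, then re-grip.

```bash
python3 -m jog '[0,0,0,0,0,0,0.01, 0,0,0,0.0006,0,0,0.01, 0,0,0,0,0,0,0.01]' 15 >/dev/null; python3 j.py; python3 -m jog '[0,0,0,0.0006,0,0,0.01, 0,0,0,0,0,0,0.01]' >/dev/null; python3 j.py; python3 look.py w9; python3 -c "
from h import *
e=edges('w9');print([e[k] for k in e])"
```

```text
t 15.3 yaw 98.58 jig mm [-5.6 17.5 -3.6] w 0.0264 g 18.0 Fjig [ 0.6 -8.4  1.2]
t 15.47 yaw 98.56 jig mm [-5.7 17.5 -3.6] w 0.026 g 18.6 Fjig [  2.2 -10.3   2.1]
15.4667 [ 0.5047  0.0806 -0.0036] [ 0.194  0.601 -0.629  2.009  0.546  0.704 -0.631] [-0.1488  0.9889 -0.0035]
[np.float64(36.57408061481246), np.float64(36.05148083098609), [(np.float64(55.5), -234), (np.float64(-12.0), 163), (np.float64(36.0), 81), (np.float64(27.5), -79), (np.float64(51.5), 62), (np.float64(13.5), 57)], [(np.float64(55.5), -251), (np.float64(29.0), 86), (np.float64(-12.0), 86), (np.float64(36.0), 75), (np.float64(51.0), 44), (np.float64(-2.5), 40)]]
```

```bash
python3 -m jog '[0,0,0,0.001,0,0,0.01, 0,0,0,0.001,0,0,0.01, 0,0,0,0,0,0,0.01]' 5 >/dev/null; python3 j.py; python3 -m jog '[0,0,0,0.001,0,0,0.01, 0,0,0,0.001,0,0,0.01]' >/dev/null; python3 j.py;python3 -m jog '[0,0,0,0.001,0,0,0.01,  0,0,0,0,0,0,0.01]' >/dev/null; python3 j.py
```

```text
t 15.77 yaw 98.53 jig mm [-5.9 18.5 -3.6] w 0.0268 g 12.7 Fjig [ -0.1 -12.7   3. ]
t 15.93 yaw 98.49 jig mm [-5.9 20.  -3.6] w 0.0267 g 13.5 Fjig [  0.6 -15.2   3. ]
t 16.1 yaw 98.51 jig mm [-5.8 21.3 -3.6] w 0.0267 g 12.9 Fjig [  0.7 -13.8   2.9]
```

```bash
cat > low.py <<'E'
import sys
from h import *
p=(.5129,.0642,.1497-.006)
f,c=load(sys.argv[1]);f=f.astype(np.float32)
P=lambda x,z,ys:np.array([np.mean([cv2.getRectSubPix(f,(1,1),tuple(map(float,proj(c,jig2w(p,(xx,y,z))))))[0,0] for xx in np.linspace(x-.004,x+.004,9)],0) for y in ys])
ys=np.arange(.028,.046,.0005);m=np.arange(.03,.044,.00025);mk=[]
for x in(-.05,.05):
    v=P(x,.01,m);r=np.clip(v[:,2]-v[:,1]-15,0,None);mk.append(1e3*(r*m).sum()/r.sum())
o=[]
for x,z in((.006,.012),(.02,.012),(.02,.056)):
    g=np.clip(np.gradient(P(x,z,ys).mean(1)),0,None);k=np.argmax(g);s=slice(max(0,k-1),k+2);o.append((g[s]*ys[s]).sum()/g[s].sum()*1e3)
print('mark',np.round(mk,2),'low',np.round(o[:2],2),'top',round(o[2],2),'leg est low/top',round(30+np.mean(o[:2])-np.mean(mk),2),round(30.0+o[2]+1.3-np.mean(mk)-1.8,2))
E
python3 look.py w10; for n in w7 w8 w9 w10; do python3 low.py $n; done; python3 j.py
```

```text
16.1 [ 0.504   0.0844 -0.0036] [ 0.185  0.601 -0.628  2.009  0.547  0.704 -0.641] [-0.148   0.989  -0.0049]
mark [36.33 36.4 ] low [35.37 35.4 ] top 36.4 leg est low/top 29.02 29.54
mark [36.3  36.31] low [34.95 34.95] top 35.89 leg est low/top 28.64 29.08
mark [36.28 36.37] low [35.1  35.11] top 36.05 leg est low/top 28.78 29.22
mark [36.21 36.33] low [38.98 39.  ] top 39.94 leg est low/top 32.72 33.17
t 16.15 yaw 98.52 jig mm [-5.8 21.3 -3.6] w 0.0268 g 12.9 Fjig [  0.5 -13.8   3.8]
```

```bash
python3 -m jog '[0,0,0,0,0,0,0.01, 0,0,0,-0.001,0,0,0.01, 0,0,0,-0.001,0,0,0.01, 0,0,0,-0.001,0,0,0.01, 0,0,0,0,0,0,0.01]' 40 >/dev/null; python3 j.py; python3 -m jog '[0,0,0,-0.001,0,0,0.01, 0,0,0,-0.001,0,0,0.01, 0,0,0,0,0,0,0.01]' >/dev/null; python3 j.py
```

```text
t 16.57 yaw 98.59 jig mm [-5.  21.4 -3.6] w 0.0248 g 42.3 Fjig [ 4.3 -6.6 -2.7]
t 16.82 yaw 98.7 jig mm [-5.  21.3 -3.5] w 0.0247 g 42.8 Fjig [ 5.5 -0.1 -6.5]
```

```bash
for i in 1; do :; done; python3 -m jog '[0,0,0,-0.001,0,0,0.01, 0,0,0,-0.001,0,0,0.01, 0,0,0,0,0,0,0.01]' 25 >/dev/null; python3 j.py; python3 -m jog '[0,0,0,-0.001,0,0,0.01, 0,0,0,0,0,0,0.01]' >/dev/null; python3 j.py; python3 -m jog '[0,0,0,-0.001,0,0,0.01, 0,0,0,0,0,0,0.01]' >/dev/null; python3 j.py
```

```text
t 17.07 yaw 98.81 jig mm [-5.4 21.3 -3.5] w 0.0259 g 28.7 Fjig [ 4.2  6.6 -7.8]
t 17.23 yaw 98.86 jig mm [-5.4 21.3 -3.5] w 0.0255 g 27.5 Fjig [ 4.4  8.6 -8.1]
t 17.4 yaw 98.9 jig mm [-5.3 21.2 -3.5] w 0.0255 g 26.7 Fjig [  4.2  12.1 -10. ]
```

```bash
python3 -m jog '[0,0,0,-0.001,0,0,0.01, 0,0,0,-0.001,0,0,0.01, 0,0,0,0,0,0,0.01]' 30 >/dev/null; python3 j.py; python3 -m jog '[0,0,0,-0.001,0,0,0.01, 0,0,0,0,0,0,0.01]' >/dev/null; python3 j.py; python3 -m jog '[0,0,0,-0.001,0,0,0.01, 0,0,0,0,0,0,0.01]' >/dev/null; python3 j.py
```

```text
t 17.65 yaw 98.98 jig mm [-5.2 21.2 -3.5] w 0.0254 g 31.6 Fjig [  3.8  18.1 -11.5]
t 17.82 yaw 99.02 jig mm [-5.2 21.  -3.5] w 0.0257 g 31.1 Fjig [  3.1  19.2 -12. ]
t 17.98 yaw 99.06 jig mm [-5.2 21.  -3.5] w 0.025 g 31.1 Fjig [  4.4  22.3 -13.4]
```

The lock holds hard under a firm grip but slid easily under a light one. Relax the pull, lighten the grip, and bring it back gently.

```bash
python3 -m jog '[0,0,0,0.002,0,0,0.01, 0,0,0,0.002,0,0,0.01, 0,0,0,0.001,0,0,0.01, 0,0,0,0,0,0,0.01]' 25 >/dev/null; python3 j.py; python3 -m jog '[0,0,0,0,0,0,0.01, 0,0,0,0,0,0,0.01]' 12 >/dev/null; python3 j.py; python3 -m jog '[0,0,0,0,0,0,0.01, 0,0,0,0,0,0,0.01]' 5 >/dev/null; python3 j.py
```

```text
t 18.32 yaw 98.84 jig mm [-5.4 20.6 -3.5] w 0.0256 g 28.9 Fjig [ 3.4  7.1 -6.3]
t 18.48 yaw 98.85 jig mm [-5.7 20.4 -3.5] w 0.0263 g 15.6 Fjig [ 1.9  7.2 -4.9]
t 18.65 yaw 98.78 jig mm [-5.8 18.4 -3.5] w 0.027 g 8.2 Fjig [ 1.1  2.8 -2.8]
```

```bash
python3 look.py w11; python3 low.py w11; python3 j.py
```

```text
18.65 [ 0.5044  0.0815 -0.0035] [ 0.199  0.602 -0.633  2.01   0.544  0.702 -0.625] [-1.527e-01  9.883e-01  8.000e-04]
mark [36.29 36.32] low [36.   36.06] top 36.99 leg est low/top 29.72 30.19
t 18.7 yaw 98.76 jig mm [-5.8 18.1 -3.5] w 0.0268 g 8.1 Fjig [ 1.8  1.9 -3.9]
```

It tracked back to ~29.95 mm, dead on the mark. Lock that with a firm grip immediately.

```bash
python3 -m jog '[0,0,0,0.0007,0,0,0.01, 0,0,0,0,0,0,0.01, 0,0,0,0,0,0,0.01, 0,0,0,0,0,0,0.01]' 50 >/dev/null; python3 j.py; python3 look.py w12; python3 low.py w12
```

```text
t 19.03 yaw 98.65 jig mm [-4.9 18.1 -3.5] w 0.0241 g 51.4 Fjig [ 5.   0.7 -6.1]
19.0333 [ 0.5054  0.0814 -0.0035] [ 0.198  0.602 -0.632  2.009  0.545  0.701 -0.627] [-1.504e-01  9.886e-01  3.000e-04]
mark [36.24 36.34] low [35.64 35.64] top 36.61 leg est low/top 29.35 29.82
```

```bash
python3 -m jog '[0,0,0,0,0,0,0.01, 0,0,0,0,0,0,0.01, 0,0,0,0,0,0,0.01]' 55 >/dev/null; python3 j.py; python3 look.py w13; python3 low.py w13; python3 -c "
from station import workorder;print(workorder.hand_in())"
```

```text
t 19.33 yaw 98.64 jig mm [-4.8 18.1 -3.5] w 0.0241 g 55.7 Fjig [ 5.4  1.3 -7. ]
19.3333 [ 0.5054  0.0814 -0.0035] [ 0.198  0.602 -0.632  2.009  0.545  0.701 -0.627] [-1.503e-01  9.886e-01  4.000e-04]
mark [36.25 36.33] low [35.63 35.64] top 36.61 leg est low/top 29.35 29.82
the job is handed in; nothing more can be done
None
```

I handed the job in at 19.3 s: the chuck is tight on the pin (about 1.29 rad), the lever is shut, and the leg is held at the mark in a 55 N grip. By camera the face is 0.2–0.7 mm short of the mark. After closing the lever I had to re-seat the leg once, because a correcting nudge took it about 3 mm past the mark.

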